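# Seat the sample carousel on the milk analyser's drive

## Task

Lift the sample carousel off the bench by its T-handle and lower it gently over the milk analyser's spindle; then, pressing only lightly, ease it round by feel until the notch in its underside drops over the drive dog and it sits fully down on the platter. Then turn it, with the drive, until the red-capped pot stands in line with the red home mark, let go, and leave everything else on the bench where it is.

Things in the scene. Friction and masses are not known exactly. Their poses are not given: they have to be found in the camera images.
- carousel_grip (a point): centre of the carousel's T-handle, on its axis, 105 mm above its flat underside. The handle is a blue bar 64 mm long, 14 mm thick, 24 mm high on a central post. Axes: z up; -x points to the red-capped pot. The bar lies along the direction 33 degrees clockwise (seen from above) of the x axis. Carousel: loose white disc 186 mm across, 0.36 to 0.57 kg, with eight capped empty pots fixed in it
- red_pot (a point): top centre of the carousel's only red-capped pot, 68 mm from the carousel's axis along its -x, 70 mm above its underside, level with the other seven pots; axes as the carousel's
- notch (a point): mouth of the one notch in the carousel's underside, straight below the red-capped pot: 41 mm from the axis along -x, level with the underside. The notch is 12 mm wide, 12 mm deep, and runs from 26 mm off the axis out to the rim of the coupling ring (110 mm across). In the middle of the underside is a bore 28 mm across and 42 mm deep; axes as the carousel's
- drive_axis (a point): centre of the analyser's grey turntable platter (112 mm across), on its top face, 62 mm above the bench; axes fixed to the housing (they do not turn with the platter): z up, -x to the home mark. With the carousel seated its underside lies on this face (handle centre 105 mm above it); while it rests on top of the dog it is 8 mm higher. A press or knock of over 40 N harms the drive
- spindle_top (a point): top of the steel spindle on the drive axis, 34 mm above the platter; it is 12 mm across here, coned out to 26 mm across at 14 mm lower and straight from there down. One brass dog stands on the platter: centre 43 mm from the axis, 9 mm wide, 16 mm long radially, 8 mm high; it fits the carousel's notch. Axes as drive_axis
- home_mark (a point): outer part of the red home mark on the front deck, 113 mm from the drive axis along the analyser's -x. The drive came to rest past home: the dog lies 14 to 66 degrees anticlockwise (from above) of this mark's direction; where exactly is not measured. The platter turns either way against about 0.35 N m of gear friction and stays; pressed hard, the carousel drags it round
- module_top (a point): centre of the top of the measuring module, 150 mm above the bench, 220 mm from the drive axis along the analyser's -y: 250 mm (x) by 190 mm (y), its parked sampling arm reaching to 230 mm above the bench. The deck under the turntable is 250 by 250 mm and 55 mm high; axes as drive_axis
- milk_green: white milk bottle with green cap, 66 mm across, 160 mm tall; origin at the centre of its base
- milk_red: white milk bottle with red cap, 66 mm across, 160 mm tall; origin at the centre of its base
- wash_bottle: wash bottle with a red cap and bent spout, 60 mm across, 180 mm tall; origin at the centre of its base
- beaker: empty steel beaker, 64 mm across, 80 mm tall; origin at the centre of its base
- pot_a: single sample pot with white cap, 36 mm across, 54 mm tall; origin at the centre of its base
- pot_b: single sample pot with white cap, 36 mm across, 54 mm tall; origin at the centre of its base

How it is judged:
On the way:
1. the carousel has dropped over the dog and sits fully down on the platter (z of carousel_grip in the frame of drive_axis between 0.1 and 0.1085 m and horizontal distance between carousel_grip and drive_axis below 0.008 m and angle between carousel_grip's own z axis and vertical below 0.06 rad), for 0.2 s.
At the end, for the whole second after the job is handed in: The carousel sits fully down on the platter (handle centre less than 108.5 mm above the platter face, within 8 mm of the axis, tilted under 0.06 rad), at rest and let go, with the centre of the red-capped pot within 8 mm of the line from the drive axis to the home mark, on the mark's side (all of step 1 and y of red_pot in the frame of drive_axis between -0.008 and 0.008 m and x of red_pot in the frame of drive_axis below -0.05 m and linear speed of carousel below 0.02 m/s); the robot touches nothing.
It fails at once if the carousel is pressed or knocked against the analyser with more than 40 N (contact force between carousel and analyser above 40 N).
It fails at once if a bottle, beaker or loose pot is moved by more than 20 mm (distance of any of milk_green, milk_red, wash_bottle, beaker, pot_a, pot_b from where it was at the start of the episode above 0.02 m).
It also fails if it takes over 72 s, if anything falls off the work surface, if the arm or the gripper's body presses on something with over 40 N, if the wrist force passes 120 N, or if a joint passes its speed limit or range.

## Robot

A 6-joint arm with a two-finger parallel gripper is mounted at the origin on the work surface. World frame = base frame: x ahead of the robot, y to its left, z up, the work surface at z = 0. Lengths are in m, angles in rad, forces in N, time in s.
With the tool pointing down it reaches from about 0.325 to 0.75 m from the base axis. Payload 7.6 kg.
Tool frame: the origin (TCP) lies midway between the tips of the shut fingers; the grasp point (between the pads) lies 19 mm behind it; z points along the fingers, y is the direction in which the jaws open and shut (so a half turn about z gives the same grasp; the last joint's range is limited). The gripper opens to 85 mm and grips with 20 to 120 N. Pads are 22 mm wide; open, the fingers measure 114 mm over their backs; the gripper's body (76 mm by 85 mm) begins 54 mm behind the grasp point. The pads swing forward as they close: fully open they stand 13 mm farther back than shut.
Start: joints at [-1.414, 0.052, 1.401, -0, 1.689, -0.07], TCP at [0.118, -0.512, 0.231] pointing down, gripper open.
Joint ranges: [-2.9, 2.9], [-0.91, 2.17], [0.12, 2.37], [-1.06, 4.2], [0.26, 2.73], [-2.93, 2.93]. Speed limits (rad/s): [2.57, 2.57, 3.01, 3.14, 3.14, 3.14].

## Interface

Orientations are given as a unit quaternion [w, x, y, z].
In Python, from cell import readout, capture, camera_params, finish_job gives the robot as it stands. The module is installed in compiled form; this text tells all that it offers.
- The arm moves only by the tool move_arm, never from a script. Its argument "steps" is a list of rows, each a list of 5 numbers: the closure, from 0 (fully open) to 1 (shut), then the shift along the tool's x, y, z in mm, then the turn about the tool's z in degrees. A call has 1 to 8 rows; each row is the pose to reach, as a shift and turn from the pose commanded when the call began, along the tool's axes at that moment; what a row does not reach only later rows make up. A row lasts 1/10 s, in which the tool goes at most 50 mm and 8.59 degrees, less where a joint would pass 70% of its speed; a pose out of reach is approached as far as the arm can. A call with a gripper value outside its range is refused whole. The fingers move at their own pace and stop on an object; "squeeze" is the grip in N (left out, the last holds). Time passes only in rows, so rows that repeat a pose let the fingers close. It gives the time, the measured TCP pose, the force and the opening at its end, in the units of the state.
- readout.state(): the state, without advancing time (a new reading comes with each control period).
- capture(name): name is "side" or "top"; returns (picture, depth): 384x512x3 uint8, red, green, blue; 384x512 float32, m along the optical axis (not along the pixel's ray), 0 where there is no reading.
- camera_params(name): a dict with "vfov" (degrees; the focal length in pixels is half the picture's height over the tangent of half this angle, whatever the lens; pixels are square), "cx", "cy" (the principal point, pixels), "D" ([k1, k2, p1, p2, k3] as OpenCV has them; the pictures are not rectified), "R" (3x3) and "t" (3): a world point X has camera coordinates R X + t. Camera axes: x right, y down, z forward; pixel columns grow to the right and rows downward; lengths in m; the calibration is good to about 2 mm. A picture is of the moment at which its call begins. camera_params takes no time and is no camera call.
- finish_job(): hands the job in, once; it reports no verdict.
The state is a dict: "time": time; "joint_pos": joint angles; "qvel": joint speeds; "joint_torque": joint torques, N m; "tcp_pos": TCP position; "ee_rot": TCP orientation; "wrist_force": force on the tool from outside, world axes, zero at the start; "torque": the same for the moment, N m; "opening": finger opening in m.
Only numpy, scipy, OpenCV 4.12 (cv2) and the standard library are available. Lean on these libraries where they do the work, as an engineer would, in place of code of your own. Each camera call takes 0.05 s, during which the arm holds its last target. There are 200 camera calls.

## Working session

There is one attempt and no reset: what is moved stays moved. The work goes in short steps, Python scripts to look and compute and a tool call to move; the robot and the scene stay as the last step left them, time stands still between calls to the robot, and variables do not carry over. Pictures are saved under pics/ and viewed, about 8 in all and at most 12, crops included, and the job is handed in when it is done.

Besides the shell and the picture viewer there is one more tool, called after ">>>" by a JSON object that holds its "fn" and its "kwargs", one argument or row to a line. move_arm: Moves the arm, as the interface text tells. Its arguments: {"type":"object","properties":{"steps":{"type":"array","items":{"type":"array","items":{"type":"number"}}},"squeeze":{"type":"number"}},"required":["steps"]}

```bash
mkdir -p pics; cat > h.py <<'E'
import numpy as np, cv2
from cell import readout, capture, camera_params, finish_job
def cam(n):
    p=camera_params(n); f=192/np.tan(np.radians(p["vfov"])/2)
    K=np.array([[f,0,p["cx"]],[0,f,p["cy"]],[0,0,1]]); return K,np.array(p["D"],float),np.array(p["R"]),np.array(p["t"])
def ray(n,uv):
    K,D,R,t=cam(n); q=cv2.undistortPoints(np.float64(uv).reshape(-1,1,2),K,D).reshape(-1,2)
    return -R.T@t, np.c_[q,np.ones(len(q))]@R
def onz(n,uv,z):
    c,d=ray(n,uv); return c+d*((z-c[2])/d[:,2])[:,None]
def cloud(n,dep):
    v,u=np.mgrid[:384,:512]; c,d=ray(n,np.c_[u.ravel(),v.ravel()]); return (c+d*dep.reshape(-1,1)).reshape(384,512,3)
def proj(n,X):
    K,D,R,t=cam(n); return cv2.projectPoints(np.float64(X).reshape(-1,3),cv2.Rodrigues(R)[0],t,K,D)[0].reshape(-1,2)
E
python3 - <<'E'
from h import *
print(readout.state())
for n in("side","top"):
    im,d=capture(n); np.savez(f"pics/{n}0.npz",im=im,d=d); cv2.imwrite(f"pics/{n}0.png",cv2.resize(im[...,::-1],(768,576)))
    K,D,R,t=cam(n); print(n,-R.T@t,R.tolist(),K[0,0],D)
E
```

```text
{'time': 0.0, 'joint_pos': array([-1.41428746e+00,  5.28151420e-02,  1.40172306e+00,  2.09302969e-05,
        1.68859164e+00, -7.02960579e-02]), 'qvel': array([ 0.00232794,  0.00072694,  0.00089202, -0.00164464,  0.00025014,
        0.00106146]), 'joint_torque': array([-3.24935827e-04, -3.81670332e+01, -3.60191274e+01, -8.96915276e-05,
        6.16205216e-03, -3.28402530e-05]), 'tcp_pos': array([ 0.11803794, -0.51125316,  0.23048458]), 'ee_rot': array([-7.68328874e-04,  9.93576397e-01,  1.13160740e-01, -2.27371935e-05]), 'wrist_force': array([1.06501982, 0.33627389, 0.02105336]), 'torque': array([2.04320093e-02, 1.85253007e-02, 6.47913857e-05]), 'opening': 0.0856619457038898}
side [0.35307925 1.10399751 0.98400335] [[-0.9683660853687195, -0.2485463230782568, 0.022177691312221567], [-0.17563143330236633, 0.6157414946261729, -0.7681249972704205], [0.17725891894011375, -0.7477212963931182, -0.6399157277144989]] 464.73847506319515 [-0.06434326  0.          0.          0.          0.        ]
top [0.39385776 0.07466548 1.23449509] [[0.029623369296591973, -0.9995190983796357, 0.009166676926638277], [-0.9882484856145431, -0.030662695272883424, -0.14974888914167], [0.14995794967950052, -0.004622887946070012, -0.9886815676621863]] 432.281502472757 [-0.09681233  0.          0.          0.          0.        ]
```

View pics/top0.png

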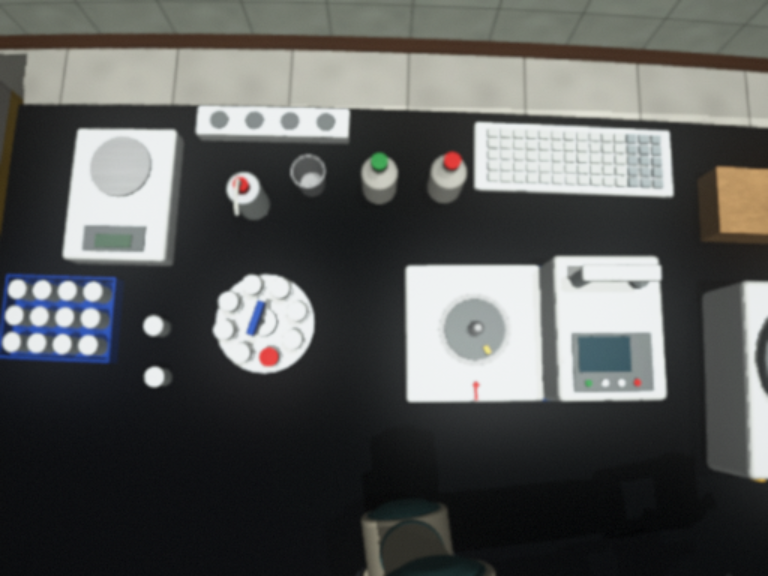

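View pics/side0.png

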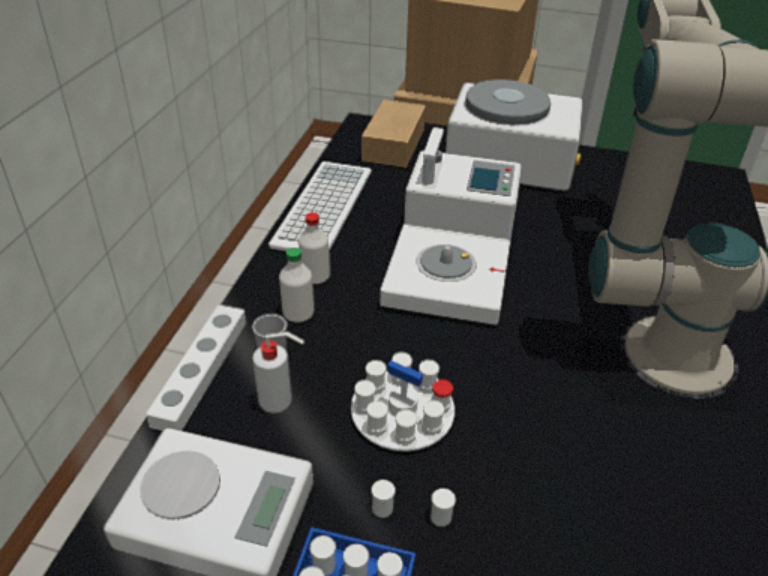

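Top view (768-px scale): the carousel is at about (264,323), with its blue handle at (257,318) and red pot at (269,357). The platter is at (475,328), the dog at (487,350) and the home mark at (476,390). The side view shows the same items, all visible: handle (405,373), red pot (443,388), spindle (447,255).

```bash
cat > m.py <<'E'
from h import *
def blobs(im,kind,box,s=1.5):
    x0,y0,x1,y1=[int(b/s) for b in box]; hsv=cv2.cvtColor(im,cv2.COLOR_RGB2HSV)
    h,S,V=[hsv[...,i].astype(int) for i in range(3)]
    m={'blue':(h>100)&(h<130)&(S>110)&(V>50),'red':((h<10)|(h>170))&(S>110)&(V>60),'yellow':(h>15)&(h<35)&(S>80)&(V>80),
       'grey':(V>70)&(V<175)&(S<60),'white':(V>150)&(S<60)}[kind]
    o=np.zeros(m.shape,bool); o[y0:y1,x0:x1]=m[y0:y1,x0:x1]
    n,l,st,c=cv2.connectedComponentsWithStats(o.astype(np.uint8)); k=1+np.argmax(st[1:,4]); return l==k,c[k],st[k,4]
def tri(uva,uvb):
    A=0;b=0;L=[]
    for n,uv in(("top",uva),("side",uvb)):
        c,d=ray(n,[uv]); d=d[0]/np.linalg.norm(d[0]); P=np.eye(3)-np.outer(d,d); A=A+P;b=b+P@c; L.append((P,c))
    X=np.linalg.solve(A,b); return X,[np.linalg.norm(P@(X-c)) for P,c in L]
E
python3 - <<'E'
from m import *
np.set_printoptions(precision=4,suppress=True)
T=np.load("pics/top0.npz");S=np.load("pics/side0.npz")
ct=cloud("top",T['d'])
for nm,k,bt,bs,z in [("handle","blue",(225,285,290,350),(370,350,440,400),.117),("redpot","red",(245,335,295,375),(425,370,460,405),.07),
  ("mark","red",(460,375,495,402),(480,260,510,280),.055),("dog","yellow",(475,335,500,365),(455,245,475,265),.07)]:
    mt,a,na=blobs(T['im'],k,bt); ms,b,nb=blobs(S['im'],k,bs)
    X,r=tri(a,b); print(nm,na,nb,"tri",X,r,"top onz",onz("top",[a],z)[0],"side onz",onz("side",[b],z)[0],"depthmed",np.median(ct[mt],0))
    if nm=="handle":
        v,u=np.nonzero(mt);P=onz("top",np.c_[u,v],.112)[:,:2];w,V=np.linalg.eigh(np.cov(P.T));print(" bar dir",np.degrees(np.arctan2(V[1,1],V[0,1])),np.sqrt(w*12))
        v,u=np.nonzero(ms);P=onz("side",np.c_[u,v],.112)[:,:2];w,V=np.linalg.eigh(np.cov(P.T));print(" bar dir side",np.degrees(np.arctan2(V[1,1],V[0,1])),np.sqrt(w*12))
# platter circle
for n,im,box in(("top",T['im'],(435,285,515,370)),("side",S['im'],(410,235,480,285))):
    m,c,na=blobs(im,"grey",box); cn=max(cv2.findContours(m.astype(np.uint8),0,1)[0],key=len).reshape(-1,2)
    P=onz(n,cv2.convexHull(cn).reshape(-1,2),.062)[:,:2].astype(np.float32); (cx,cy),(a,b),_=cv2.fitEllipse(P);print(n,"platter",na,cx,cy,a,b)
# deck and carousel from depth
d=(abs(ct[...,2]-.055)<.006); bb=np.zeros_like(d);bb[265//3*2//1-5:402*2//3+5, 400*2//3:545*2//3]=1
cn=max(cv2.findContours((d&bb).astype(np.uint8),0,1)[0],key=cv2.contourArea).reshape(-1,2)
P=onz("top",cn,.055)[:,:2].astype(np.float32); print("deck",cv2.minAreaRect(P))
m,c,na=blobs(T['im'],"white",(205,265,325,380)); cn=max(cv2.findContours(m.astype(np.uint8),0,1)[0],key=cv2.contourArea)
print("carousel z range",np.percentile(ct[m][:,2],[5,50,95]), "cloud spindle zmax",ct[200:235,300:335,2].max(), "median platter z",np.median(ct[210:225,300:310,2]))
P=ct[190:250,430:480];print
for nm,pts in(("module",ct[175:265,365:442]),): print(nm,np.percentile(pts[...,2],[5,50,95,100]))
E
```

```text
handle 111 204 tri [0.5039 0.2933 0.109 ] [np.float64(0.00010212881794526991), np.float64(0.00010212881794519047)] top onz [0.5033 0.2918 0.117 ] side onz [0.5025 0.3008 0.117 ] depthmed [0.5026 0.292  0.116 ]
 bar dir 163.2373158597203 [0.013 0.058]
 bar dir side 161.16353739160067 [0.0277 0.0663]
redpot 122 138 tri [0.4385 0.2736 0.0694] [np.float64(0.00023878370500757498), np.float64(0.0002387837050075169)] top onz [0.4387 0.2736 0.07  ] side onz [0.4382 0.2742 0.07  ] depthmed [0.4389 0.2734 0.0699]
mark 7 6 tri [ 0.3989 -0.0996  0.0606] [np.float64(0.0006413584369831414), np.float64(0.0006413584369832461)] top onz [ 0.3996 -0.1004  0.055 ] side onz [ 0.3985 -0.107   0.055 ] depthmed [ 0.4007 -0.1001  0.058 ]
dog 15 13 tri [ 0.4631 -0.1179  0.0701] [np.float64(2.6301629877016807e-05), np.float64(2.6301629877038088e-05)] top onz [ 0.4631 -0.1179  0.07  ] side onz [ 0.4632 -0.118   0.07  ] depthmed [ 0.4627 -0.1171  0.0704]
top platter 1166 0.5011290311813354 -0.09524808824062347 0.10615770518779755 0.10813266038894653
side platter 678 0.498897910118103 -0.09099508821964264 0.1259472519159317 0.13197849690914154
deck ((0.4951811730861664, -0.09884242713451385), (0.24814295768737793, 0.2508625090122223), 1.497287631034851)
carousel z range [0.0142 0.0213 0.0721] cloud spindle zmax 1.2344950856951087 median platter z 0.06165979375736308
module [0.1209 0.1516 0.2293 1.2345]
```

```bash
python3 - <<'E'
from m import *
np.set_printoptions(precision=4,suppress=True)
T=np.load("pics/top0.npz");S=np.load("pics/side0.npz")
a=cv2.resize(T['im'][170:275,265:370],(560,560),interpolation=cv2.INTER_CUBIC); b=cv2.resize(S['im'][145:220,250:350],(800*3//4,450),interpolation=cv2.INTER_CUBIC)
cv2.imwrite("pics/crop1.png",cv2.cvtColor(a,cv2.COLOR_RGB2BGR)); 
for n,im,(x0,y0,x1,y1) in(("top",T['im'],(307,248,327,270)),("side",S['im'],(318,172,342,188))):
    p=im[y0:y1,x0:x1].astype(float); w=np.clip(p[...,0]-p[...,1:].max(2)-15,0,None); v,u=np.nonzero(w>0); W=w[v,u]
    P=onz(n,np.c_[u+x0,v+y0],.055); c=(P*W[:,None]).sum(0)/W.sum(); print(n,"mark centroid",c,"x range",P[:,0].min(),P[:,0].max(),"y",P[:,1].min(),P[:,1].max(),len(v))
    far=P[:,0]<.40
    if far.any(): print(" outer",(P*W[:,None])[far].sum(0)/W[far].sum(), "inner",(P*W[:,None])[~far].sum(0)/max(W[~far].sum(),1e-6))
# platter edge: dark grey vs white threshold
for n,im in(("top",T['im']),("side",S['im'])):
    g=cv2.cvtColor(im,cv2.COLOR_RGB2GRAY); 
    # radial edge search about a guess, on the z=.062 plane
    c=np.array([.501,-.095])
    for it in range(3):
        E=[]
        for th in np.radians(np.arange(0,360,6)):
            r=np.arange(.045,.068,.0005); X=np.c_[c[0]+r*np.cos(th),c[1]+r*np.sin(th),0*r+.062]; uv=proj(n,X).astype(np.float32)
            v=cv2.remap(g,uv[:,:1],uv[:,1:],cv2.INTER_LINEAR).ravel().astype(float); v=cv2.GaussianBlur(v[None],(9,1),0)[0]; k=np.argmax(np.gradient(v)); E.append(X[k,:2])
        E=np.float64(E); A=np.c_[2*E,np.ones(len(E))]; s=np.linalg.lstsq(A,(E**2).sum(1),rcond=None)[0]
        R=np.sqrt(s[2]+s[0]**2+s[1]**2); res=np.hypot(*(E-s[:2]).T)-R; ok=abs(res)<.004
        s=np.linalg.lstsq(A[ok],(E[ok]**2).sum(1),rcond=None)[0]; c=s[:2]
    print(n,"circle",c,np.sqrt(s[2]+c@c),ok.sum(),res.std())
ct=cloud("top",T['d']); 
m=(ct[...,2]>.08)&(ct[...,2]<.1)&(abs(ct[...,0]-.5)<.03)&(abs(ct[...,1]+.095)<.03); print("spindle pts",m.sum(),ct[m].mean(0),ct[m].max(0))
# deck edges by plane fit of the bench/deck boundary: left edge y(x), front edge
for n,im in(("top",T['im']),):
    g=cv2.cvtColor(im,cv2.COLOR_RGB2GRAY)
    L=[]
    for x in np.arange(.40,.60,.005):
        y=np.arange(.0,.06,.0005); X=np.c_[0*y+x,y,0*y+.055]; uv=proj(n,X).astype(np.float32); v=cv2.remap(g,uv[:,:1],uv[:,1:],cv2.INTER_LINEAR).ravel().astype(float); L.append((x,y[np.argmin(np.gradient(cv2.GaussianBlur(v[None],(9,1),0)[0]))]))
    F=[]
    for y in np.arange(-.20,.01,.005):
        x=np.arange(.34,.40,.0005); X=np.c_[x,0*x+y,0*x+.055]; uv=proj(n,X).astype(np.float32); v=cv2.remap(g,uv[:,:1],uv[:,1:],cv2.INTER_LINEAR).ravel().astype(float); F.append((y,x[np.argmax(np.gradient(cv2.GaussianBlur(v[None],(9,1),0)[0]))]))
    L=np.array(L);F=np.array(F); pl=np.polyfit(*L.T,1);pf=np.polyfit(*F.T,1); print("left edge slope deg",np.degrees(pl[0]),"y at .5",np.polyval(pl,.5),"front slope deg",np.degrees(-pf[0]),"x at -.095",np.polyval(pf,-.095))
E
```

```text
top mark centroid [ 0.3926 -0.1006  0.055 ] x range 0.37116261517551374 0.4061935255695788 y -0.10629262192715605 -0.0953198167591923 48
 outer [ 0.3882 -0.1006  0.055 ] inner [ 0.4023 -0.1005  0.055 ]
side mark centroid [ 0.3929 -0.1066  0.055 ] x range 0.3705513172469102 0.40588835309898463 y -0.11287431705896966 -0.10054836007424806 24
 outer [ 0.3897 -0.1064  0.055 ] inner [ 0.4025 -0.1073  0.055 ]
top circle [ 0.5006 -0.096 ] 0.05599542769752556 60 0.0006440930594670425
side circle [ 0.5003 -0.0982] 0.05893768966151824 56 0.002140625982544702
spindle pts 70 [ 0.5002 -0.0962  0.0898] [ 0.5127 -0.0851  0.0987]
left edge slope deg 2.014489508583794 y at .5 0.028487898686679163 front slope deg 2.1365786996126825 x at -.095 0.3700972503578857
```

View pics/crop1.png

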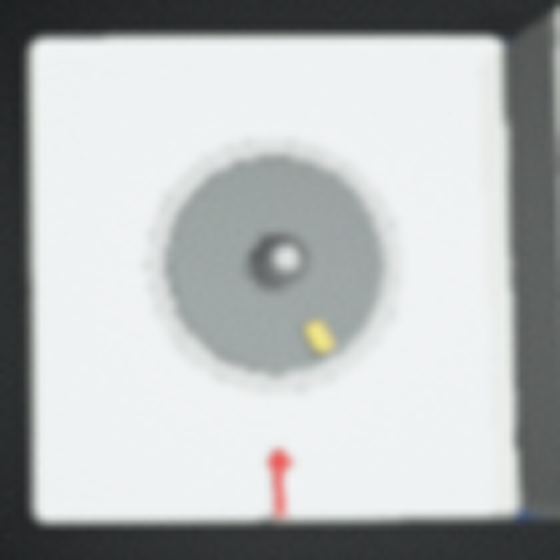

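The crop shows the platter at about (275,262), the dog at (320,338) lower right of it, and the home arrow at (279,480).

From the measurements:
- **Carousel:** axis (0.503, 0.2925), yaw 16.4°.
- **Drive:** axis (0.5004, -0.096), housing yaw about 2.1°.
- **Dog:** 43.2 mm off the axis, yaw about 30.4°, so 28° past home.

All of these agree with the given sizes, so I start moving.

```bash
cat > go.py <<'E'
import sys; from h import *
from scipy.spatial.transform import Rotation as Ro
def st(): 
    s=readout.state(); w,x,y,z=s['ee_rot']; R=Ro.from_quat([x,y,z,w]).as_matrix(); return s,R,np.degrees(np.arctan2(R[1,0],R[0,0]))
if __name__=="__main__":
    s,R,a=st(); T=list(map(float,sys.argv[1:5])); p=R.T@(np.array(T[:3])-s['tcp_pos']); d=(a-T[3]+180)%360-180
    print("t",s['time'],"pos",s['tcp_pos'].round(4),"a",round(a,2),"tilt",R[:,2].round(3),"shift mm",(p*1000).round(1),"turn",round(d,1),"F",s['wrist_force'].round(1),"M",s['torque'].round(2),"open",round(s['opening'],4),"j",s['joint_pos'].round(2))
E
```

>>> {"fn": "move_arm", "kwargs": {
  "steps": [
    [0,165,-127,-70,-8],
    [0,165,-127,-70,-16],
    [0,165,-127,-70,-24],
    [0,165,-127,-70,-32],
    [0,317,-297,-70,-40],
    [0,317,-297,-70,-48],
    [0,317,-297,-70,-56],
    [0,317,-297,-70,-64]
  ]
}}

```text
time: 0.9
tcp_pos: [0.3376, -0.1894, 0.3]
ee_rot: [0.0, 0.781, 0.625, -0.0]
wrist_force: [0.3, -0.2, 0.1]
opening: 0.0854
```

```bash
python3 go.py .503 .2925 .22 163.4
```

```text
t 0.9 pos [ 0.3376 -0.1894  0.3   ] a 77.3 tilt [ 0. -0. -1.] shift mm [506.4  55.4  79.9] turn -86.1 F [ 0.3 -0.2  0.1] M [-0.08 -0.01  0.  ] open 0.0854 j [-0.61 -0.35  1.62 -0.    1.86 -0.38]
```

>>> {"fn": "move_arm", "kwargs": {
  "steps": [
    [0,506,55,80,-8],
    [0,506,55,80,-16],
    [0,506,55,80,-24],
    [0,506,55,80,-32],
    [0,506,55,80,-40],
    [0,506,55,80,-48],
    [0,506,55,80,-56],
    [0,506,55,80,-64]
  ]
}}

```text
time: 1.7
tcp_pos: [0.4673, 0.184, 0.2373]
ee_rot: [-0.0, 0.331, 0.944, -0.0]
wrist_force: [-0.1, -0.8, 0.6]
opening: 0.0853
```

```bash
python3 go.py .503 .2925 .20 163.4
```

```text
t 1.7 pos [0.4673 0.184  0.2373] a 141.34 tilt [-0. -0. -1.] shift mm [ 39.9 107.   37.3] turn -22.1 F [-0.1 -0.8  0.6] M [-0.02 -0.05  0.01] open 0.0853 j [ 0.3  -0.01  1.46 -0.    1.7  -0.59]
```

>>> {"fn": "move_arm", "kwargs": {
  "steps": [
    [0,40,107,37,-8],
    [0,40,107,37,-16],
    [0,40,107,37,-22],
    [0,40,107,37,-22],
    [0,40,107,80,-22],
    [0,40,107,120,-22],
    [0,40,107,120,-22]
  ]
}}

```text
time: 2.4
tcp_pos: [0.5004, 0.2879, 0.1119]
ee_rot: [-0.005, 0.149, 0.989, -0.003]
wrist_force: [-0.1, -0.4, -1.2]
opening: 0.0852
```

```bash
python3 go.py .503 .2925 .087 163.4; python3 - <<'E'
from m import *
from go import st
im,d=capture("side"); cv2.imwrite("pics/g1.png",cv2.resize(im[200:330,190:350,::-1],(640,520)))
E
```

```text
t 2.4 pos [0.5004 0.2879 0.1119] a 162.87 tilt [-0.01  -0.005 -1.   ] shift mm [-1.3  5.4 24.8] turn -0.5 F [-0.1 -0.4 -1.2] M [-0.04 -0.03  0.04] open 0.0852 j [ 0.46  0.28  1.39 -0.    1.49 -0.81]
```

View pics/g1.png

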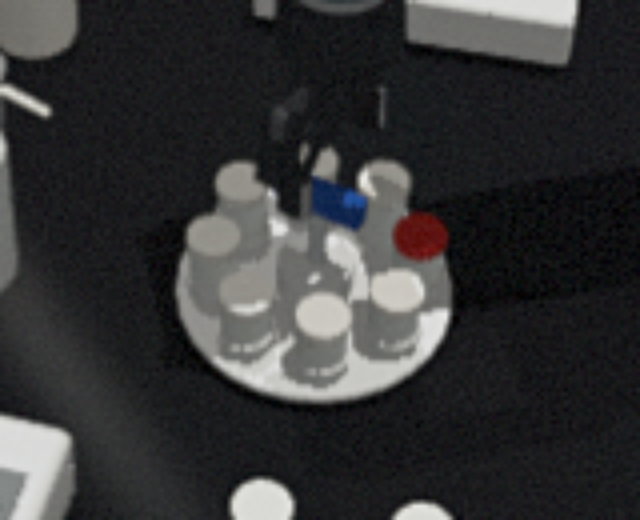

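The side view shows the jaws straddling the blue bar at about (340,200) with the carousel undisturbed. Lowering and gripping.

>>> {"fn": "move_arm", "kwargs": {
  "steps": [
    [0,0,0,15,-0.5],
    [0,0,0,30,-0.5],
    [0,0,0,30,-0.5],
    [0,0,0,30,-0.5]
  ]
}}

```text
time: 2.85
tcp_pos: [0.5036, 0.2902, 0.0882]
ee_rot: [0.0, 0.144, 0.99, -0.0]
wrist_force: [-0.7, 0.2, -0.0]
opening: 0.0854
```

```bash
python3 go.py .503 .2925 .087 163.4
```

```text
t 2.85 pos [0.5036 0.2902 0.0882] a 163.48 tilt [ 0. -0. -1.] shift mm [1.2 2.1 1.2] turn 0.1 F [-0.7  0.2 -0. ] M [ 0.03  0.   -0.  ] open 0.0854 j [ 0.46  0.3   1.41 -0.    1.43 -0.82]
```

>>> {"fn": "move_arm", "kwargs": {
  "steps": [
    [0.5,0,0,0,0],
    [0.7,0,0,0,0],
    [0.8,0,0,0,0],
    [0.9,0,0,0,0],
    [1,0,0,0,0],
    [1,0,0,0,0],
    [1,0,0,0,0],
    [1,0,0,0,0]
  ],
  "squeeze": 60
}}

```text
time: 3.65
tcp_pos: [0.5034, 0.2903, 0.0879]
ee_rot: [-0.0, 0.143, 0.99, -0.0]
wrist_force: [-0.0, 1.0, -0.4]
opening: 0.0131
```

```bash
python3 go.py .503 .2925 .087 163.4
```

```text
t 3.65 pos [0.5034 0.2903 0.0879] a 163.5 tilt [-0.  0. -1.] shift mm [1.  2.  0.9] turn 0.1 F [-0.   1.  -0.4] M [ 0.16 -0.08  0.05] open 0.0131 j [ 0.46  0.3   1.41  0.    1.43 -0.82]
```

>>> {"fn": "move_arm", "kwargs": {
  "steps": [
    [1,0,0,-10,0],
    [1,0,0,-30,0],
    [1,0,0,-60,0],
    [1,0,0,-95,0],
    [1,0,0,-120,0],
    [1,0,0,-140,0],
    [1,0,0,-140,0],
    [1,0,0,-140,0]
  ]
}}

```text
time: 4.45
tcp_pos: [0.5032, 0.2899, 0.227]
ee_rot: [-0.0, 0.144, 0.99, -0.0]
wrist_force: [0.6, -0.3, -6.1]
opening: 0.0129
```

```bash
python3 go.py .5 -.096 .228 177.4
```

```text
t 4.45 pos [0.5032 0.2899 0.227 ] a 163.48 tilt [-0.001 -0.001 -1.   ] shift mm [-106.6 -370.9   -0.6] turn -13.9 F [ 0.6 -0.3 -6.1] M [ 0.03  0.04 -0.05] open 0.0129 j [ 0.46  0.21  1.23 -0.    1.7  -0.82]
```

>>> {"fn": "move_arm", "kwargs": {
  "steps": [
    [1,-6,-20,0,-1],
    [1,-17,-60,0,-3],
    [1,-30,-105,0,-5],
    [1,-44,-153,0,-7],
    [1,-57,-200,0,-9],
    [1,-70,-245,0,-11],
    [1,-82,-285,0,-13],
    [1,-90,-315,0,-14]
  ]
}}

```text
time: 5.25
tcp_pos: [0.4991, -0.0399, 0.2257]
ee_rot: [-0.002, 0.022, 1.0, -0.0]
wrist_force: [0.8, 0.4, -4.0]
opening: 0.0129
```

```bash
python3 go.py .5004 -.096 .228 177.4
```

```text
t 5.25 pos [ 0.4991 -0.0399  0.2257] a 177.46 tilt [-0.004 -0.    -1.   ] shift mm [ -3.8 -56.   -2.3] turn 0.1 F [ 0.8  0.4 -4. ] M [ 0.   -0.06 -0.01] open 0.0129 j [-0.15 -0.01  1.48 -0.    1.68 -1.68]
```

>>> {"fn": "move_arm", "kwargs": {
  "steps": [
    [1,-1,-20,0,0],
    [1,-2,-40,0,0],
    [1,-3,-52,0,0],
    [1,-3,-58,0,0],
    [1,-3,-58,0,0],
    [1,-3,-58,0,0]
  ]
}}

```text
time: 5.85
tcp_pos: [0.5007, -0.0948, 0.2276]
ee_rot: [-0.0, 0.022, 1.0, 0.0]
wrist_force: [1.1, 0.3, -4.0]
opening: 0.013
```

```bash
python3 go.py .5004 -.096 .228 177.4; python3 - <<'E'
from m import *
np.set_printoptions(precision=4,suppress=True)
I={}
for n in("top","side"):
    I[n],d=capture(n)
    if n=="top": ct=cloud("top",d)
    np.savez(f"pics/{n}1.npz",im=I[n],d=d)
a=I["top"][140:300,240:400]; b=I["side"][100:240,230:390]
cv2.imwrite("pics/lift.png",np.hstack([cv2.resize(a,(400,400)),cv2.resize(b,(400,400))])[...,::-1])
mt,p,na=blobs(I["top"],"red",(390,260,530,440)); ms,q,nb=blobs(I["side"],"red",(380,180,545,300))
X,r=tri(p,q); print(na,nb,p,q,"tri",X,r,"top",onz("top",[p],.139+.07),"side",onz("side",[q],.209),np.median(ct[mt],0))
E
```

```text
t 5.85 pos [ 0.5007 -0.0948  0.2276] a 177.53 tilt [-0.001  0.    -1.   ] shift mm [ 0.2 -1.2 -0.4] turn 0.1 F [ 1.1  0.3 -4. ] M [0.07 0.03 0.01] open 0.013 j [-0.26  0.01  1.45  0.    1.68 -1.79]
145 71 [338.4759 238.8897] [321.6056 133.4507] tri [ 0.4412 -0.1288  0.2086] [np.float64(0.0002272431128005787), np.float64(0.00022724311280046408)] top [[ 0.4415 -0.1287  0.209 ]] side [[ 0.441  -0.1282  0.209 ]] [ 0.4412 -0.1278  0.21  ]
```

View pics/lift.png

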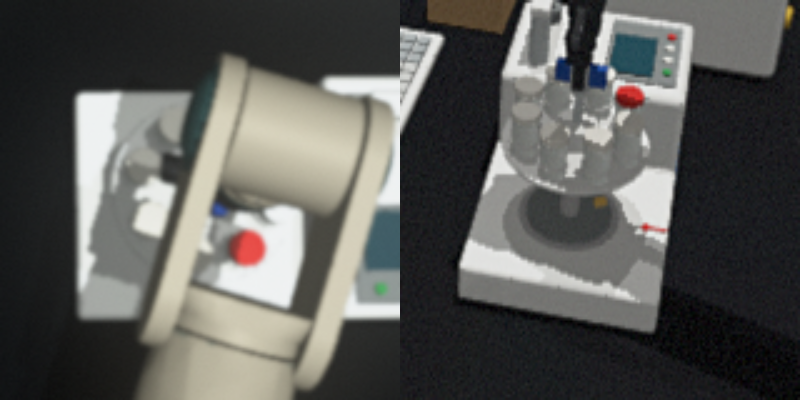

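The left (top) half shows the red pot at (247,248) with the arm covering most of the rest. The right (side) half shows the carousel held level above the spindle. The red pot triangulates at the right height (0.2086), and the carousel axis is about (0.500, -0.0945), yaw about 30°. Lowering now.

>>> {"fn": "move_arm", "kwargs": {
  "steps": [
    [1,-0.5,-0.5,8,0],
    [1,-0.5,-0.5,18,0],
    [1,-0.5,-0.5,28,0],
    [1,-0.5,-0.5,34,0],
    [1,-0.5,-0.5,38,0],
    [1,-0.5,-0.5,40,0],
    [1,-0.5,-0.5,40,0]
  ]
}}

```text
time: 6.65
tcp_pos: [0.5012, -0.096, 0.1879]
ee_rot: [-0.0, 0.022, 1.0, -0.0]
wrist_force: [1.4, 0.0, -4.6]
opening: 0.0131
```

```bash
python3 go.py .5004 -.096 .158 177.4
```

```text
t 6.65 pos [ 0.5012 -0.096   0.1879] a 177.49 tilt [-0. -0. -1.] shift mm [ 0.8  0.  29.9] turn 0.1 F [ 1.4  0.  -4.6] M [ 0.    0.04 -0.02] open 0.0131 j [-0.26  0.03  1.51 -0.    1.6  -1.79]
```

>>> {"fn": "move_arm", "kwargs": {
  "steps": [
    [1,0,0,1.5,0],
    [1,0,0,3,0],
    [1,0,0,4.5,0],
    [1,0,0,6,0],
    [1,0,0,7.5,0],
    [1,0,0,9,0],
    [1,0,0,10,0],
    [1,0,0,10,0]
  ]
}}

```text
time: 7.45
tcp_pos: [0.5012, -0.096, 0.1778]
ee_rot: [-0.0, 0.022, 1.0, 0.0]
wrist_force: [0.6, 0.6, -4.9]
opening: 0.0128
```

```bash
python3 go.py .5004 -.096 .158 177.4
```

```text
t 7.45 pos [ 0.5012 -0.096   0.1778] a 177.49 tilt [-0.  0. -1.] shift mm [ 0.7 -0.1 19.8] turn 0.1 F [ 0.6  0.6 -4.9] M [-0.01 -0.03 -0.06] open 0.0128 j [-0.26  0.03  1.53 -0.    1.58 -1.79]
```

>>> {"fn": "move_arm", "kwargs": {
  "steps": [
    [1,0,0,1,0],
    [1,0,0,2,0],
    [1,0,0,3,0],
    [1,0,0,4,0],
    [1,0,0,5,0],
    [1,0,0,6,0],
    [1,0,0,6,0]
  ]
}}

```text
time: 8.15
tcp_pos: [0.5012, -0.096, 0.1718]
ee_rot: [-0.0, 0.022, 1.0, -0.0]
wrist_force: [0.6, 0.3, -5.3]
opening: 0.0134
```

```bash
python3 go.py .5004 -.096 .158 177.4
```

```text
t 8.15 pos [ 0.5012 -0.096   0.1718] a 177.49 tilt [-0. -0. -1.] shift mm [ 0.8 -0.  13.8] turn 0.1 F [ 0.6  0.3 -5.3] M [0.04 0.02 0.03] open 0.0134 j [-0.26  0.04  1.54 -0.    1.57 -1.79]
```

>>> {"fn": "move_arm", "kwargs": {
  "steps": [
    [1,0,0,1,0],
    [1,0,0,2,0],
    [1,0,0,3,0],
    [1,0,0,4,0],
    [1,0,0,4,0]
  ]
}}

```text
time: 8.65
tcp_pos: [0.5012, -0.096, 0.1678]
ee_rot: [-0.0, 0.022, 1.0, -0.0]
wrist_force: [-0.6, -0.1, -5.0]
opening: 0.0129
```

```bash
python3 go.py .5004 -.096 .158 177.4
```

```text
t 8.65 pos [ 0.5012 -0.096   0.1678] a 177.49 tilt [-0. -0. -1.] shift mm [ 0.8 -0.   9.8] turn 0.1 F [-0.6 -0.1 -5. ] M [-0.05 -0.06 -0.04] open 0.0129 j [-0.26  0.04  1.54 -0.    1.56 -1.79]
```

>>> {"fn": "move_arm", "kwargs": {
  "steps": [
    [1,0,0,1,0],
    [1,0,0,2,0],
    [1,0,0,3,0],
    [1,0,0,4,0],
    [1,0,0,5,0],
    [1,0,0,6,0],
    [1,0,0,7,0],
    [1,0,0,7,0]
  ]
}}

```text
time: 9.45
tcp_pos: [0.5012, -0.096, 0.1608]
ee_rot: [-0.0, 0.022, 1.0, -0.0]
wrist_force: [1.4, -0.6, -4.3]
opening: 0.013
```

```bash
python3 go.py .5004 -.096 .158 177.4
```

```text
t 9.45 pos [ 0.5012 -0.096   0.1608] a 177.49 tilt [-0. -0. -1.] shift mm [ 0.8 -0.   2.8] turn 0.1 F [ 1.4 -0.6 -4.3] M [-0.02 -0.03  0.01] open 0.013 j [-0.26  0.04  1.55 -0.    1.55 -1.79]
```

>>> {"fn": "move_arm", "kwargs": {
  "steps": [
    [1,0,0,0.5,0],
    [1,0,0,1,0],
    [1,0,0,1.5,0],
    [1,0,0,2,0],
    [1,0,0,2.5,0],
    [1,0,0,3,0],
    [1,0,0,3,0],
    [1,0,0,3,0]
  ]
}}

```text
time: 10.25
tcp_pos: [0.5012, -0.096, 0.158]
ee_rot: [-0.0, 0.022, 1.0, -0.0]
wrist_force: [0.4, -0.6, -5.0]
opening: 0.0133
```

```bash
python3 go.py .5004 -.096 .158 177.4
```

```text
t 10.25 pos [ 0.5012 -0.096   0.158 ] a 177.49 tilt [-0. -0. -1.] shift mm [ 0.8 -0.  -0. ] turn 0.1 F [ 0.4 -0.6 -5. ] M [-0.04 -0.02 -0.01] open 0.0133 j [-0.26  0.05  1.55 -0.    1.54 -1.79]
```

>>> {"fn": "move_arm", "kwargs": {
  "steps": [
    [1,0,0,0.3,0],
    [1,0,0,0.6,0],
    [1,0,0,0.9,0],
    [1,0,0,1.2,0],
    [1,0,0,1.5,0],
    [1,0,0,1.5,0]
  ]
}}

```text
time: 10.85
tcp_pos: [0.5012, -0.096, 0.1564]
ee_rot: [-0.0, 0.022, 1.0, -0.0]
wrist_force: [0.7, -0.5, -4.4]
opening: 0.0132
```

```bash
python3 go.py .5004 -.096 .150 177.4
```

```text
t 10.85 pos [ 0.5012 -0.096   0.1564] a 177.49 tilt [-0. -0. -1.] shift mm [ 0.8 -0.   6.4] turn 0.1 F [ 0.7 -0.5 -4.4] M [-0.04  0.   -0.03] open 0.0132 j [-0.26  0.05  1.56 -0.    1.54 -1.79]
```

>>> {"fn": "move_arm", "kwargs": {
  "steps": [
    [1,0,0,0.4,0],
    [1,0,0,0.8,0],
    [1,0,0,1.2,0],
    [1,0,0,1.6,0],
    [1,0,0,2,0],
    [1,0,0,2,0]
  ]
}}

```text
time: 11.45
tcp_pos: [0.5012, -0.096, 0.1544]
ee_rot: [-0.0, 0.022, 1.0, -0.0]
wrist_force: [0.0, -0.8, -4.2]
opening: 0.0128
```

```bash
python3 go.py .5004 -.096 .150 177.4
```

```text
t 11.45 pos [ 0.5012 -0.096   0.1544] a 177.5 tilt [-0. -0. -1.] shift mm [ 0.8 -0.   4.4] turn 0.1 F [ 0.  -0.8 -4.2] M [-0.06 -0.06  0.04] open 0.0128 j [-0.26  0.05  1.56 -0.    1.53 -1.79]
```

The underside is now well below the dog's top with no contact force, so the notch is over the dog. Continuing down onto the platter.

>>> {"fn": "move_arm", "kwargs": {
  "steps": [
    [1,0,0,0.5,0],
    [1,0,0,1,0],
    [1,0,0,1.5,0],
    [1,0,0,2,0],
    [1,0,0,2.5,0],
    [1,0,0,3,0],
    [1,0,0,3,0]
  ]
}}

```text
time: 12.15
tcp_pos: [0.5012, -0.096, 0.1514]
ee_rot: [-0.0, 0.022, 1.0, -0.0]
wrist_force: [-0.1, 0.3, -5.3]
opening: 0.0133
```

```bash
python3 go.py .5004 -.096 .150 177.4
```

```text
t 12.15 pos [ 0.5012 -0.096   0.1514] a 177.49 tilt [-0. -0. -1.] shift mm [ 0.8 -0.   1.4] turn 0.1 F [-0.1  0.3 -5.3] M [-0.03 -0.02 -0.01] open 0.0133 j [-0.26  0.05  1.56 -0.    1.53 -1.79]
```

>>> {"fn": "move_arm", "kwargs": {
  "steps": [
    [1,0,0,0.3,0],
    [1,0,0,0.6,0],
    [1,0,0,0.9,0],
    [1,0,0,0.9,0]
  ]
}}

```text
time: 12.55
tcp_pos: [0.5012, -0.096, 0.1506]
ee_rot: [-0.0, 0.022, 1.0, -0.0]
wrist_force: [0.6, 0.4, -4.4]
opening: 0.0132
```

```bash
python3 go.py .5004 -.096 .150 177.4
```

```text
t 12.55 pos [ 0.5012 -0.096   0.1506] a 177.5 tilt [-0. -0. -1.] shift mm [ 0.8 -0.   0.6] turn 0.1 F [ 0.6  0.4 -4.4] M [-0.07 -0.06  0.  ] open 0.0132 j [-0.26  0.05  1.56 -0.    1.53 -1.79]
```

>>> {"fn": "move_arm", "kwargs": {
  "steps": [
    [1,0,0,0.2,0],
    [1,0,0,0.4,0],
    [1,0,0,0.6,0],
    [1,0,0,0.6,0]
  ]
}}

```text
time: 12.95
tcp_pos: [0.5012, -0.096, 0.15]
ee_rot: [-0.0, 0.022, 1.0, -0.0]
wrist_force: [0.3, -0.1, -5.3]
opening: 0.0131
```

```bash
python3 go.py .5004 -.096 .150 177.4
```

```text
t 12.95 pos [ 0.5012 -0.096   0.15  ] a 177.49 tilt [-0. -0. -1.] shift mm [ 0.8 -0.  -0. ] turn 0.1 F [ 0.3 -0.1 -5.3] M [-0.07 -0.04 -0.04] open 0.0131 j [-0.26  0.05  1.56 -0.    1.53 -1.79]
```

>>> {"fn": "move_arm", "kwargs": {
  "steps": [
    [1,0,0,0.2,0],
    [1,0,0,0.4,0],
    [1,0,0,0.4,0]
  ]
}}

```text
time: 13.25
tcp_pos: [0.5013, -0.096, 0.1499]
ee_rot: [0.0, 0.022, 1.0, -0.0]
wrist_force: [0.0, 1.0, -2.0]
opening: 0.0126
```

```bash
python3 go.py .5004 -.096 .150 177.4
```

```text
t 13.25 pos [ 0.5013 -0.096   0.1499] a 177.5 tilt [ 0. -0. -1.] shift mm [ 0.9 -0.1 -0.1] turn 0.1 F [ 0.  1. -2.] M [0.04 0.12 0.  ] open 0.0126 j [-0.26  0.05  1.56  0.    1.53 -1.79]
```

Contact is at TCP z = 0.150, exactly the seated height. Turning clockwise now by about 28°, with a firmer squeeze.

>>> {"fn": "move_arm", "kwargs": {
  "steps": [
    [1,0,0,0,0],
    [1,0,0,0,1],
    [1,0,0,0,2.5],
    [1,0,-0.1,0,4.5],
    [1,0,-0.1,0,6.5],
    [1,0,-0.1,0,8.5],
    [1,0,-0.1,0,10],
    [1,0,-0.1,0,10]
  ],
  "squeeze": 90
}}

```text
time: 14.05
tcp_pos: [0.5017, -0.0967, 0.1499]
ee_rot: [0.001, 0.109, 0.994, -0.001]
wrist_force: [4.4, -3.6, -3.1]
opening: 0.0127
```

```bash
python3 go.py .5011 -.0964 .150 149.2
```

```text
t 14.05 pos [ 0.5017 -0.0967  0.1499] a 167.43 tilt [ 0.002 -0.001 -1.   ] shift mm [ 0.7  0.1 -0.1] turn 18.2 F [ 4.4 -3.6 -3.1] M [-0.93 -0.73  0.2 ] open 0.0127 j [-0.26  0.05  1.56 -0.    1.52 -1.61]
```

>>> {"fn": "move_arm", "kwargs": {
  "steps": [
    [1,0,0,0,2],
    [1,0,-0.1,0,4.5],
    [1,0,-0.1,0,7],
    [1,0,-0.2,0,10],
    [1,0,-0.2,0,13],
    [1,0,-0.2,0,16],
    [1,0,-0.2,0,18],
    [1,0,-0.2,0,18]
  ]
}}

```text
time: 14.85
tcp_pos: [0.5015, -0.0968, 0.1499]
ee_rot: [0.001, 0.263, 0.965, -0.0]
wrist_force: [2.0, -3.9, -2.0]
opening: 0.0123
```

```bash
python3 go.py .5011 -.0964 .150 149.2; python3 - <<'E'
from m import *
np.set_printoptions(precision=4,suppress=True)
I={n:capture(n)[0] for n in("top","side")}
mt,p,na=blobs(I["top"],"red",(390,260,530,375)); ms,q,nb=blobs(I["side"],"red",(440,200,500,262))
X,r=tri(p,q); print(na,nb,p*1.5,q*1.5,"tri",X,r)
c=np.array([.5004,-.096]); th=np.radians(2.15); ex=np.array([np.cos(th),np.sin(th)]); ey=np.array([-ex[1],ex[0]]); v=X[:2]-c; print("red in drive frame",v@ex,v@ey)
a=I["top"][140:300,240:400]; b=I["side"][100:240,230:390]
cv2.imwrite("pics/turn.png",np.hstack([cv2.resize(a,(400,400)),cv2.resize(b,(400,400))])[...,::-1])
E
```

```text
t 14.85 pos [ 0.5015 -0.0968  0.1499] a 149.47 tilt [ 0.001 -0.001 -1.   ] shift mm [ 0.5  0.2 -0.1] turn 0.3 F [ 2.  -3.9 -2. ] M [-1.02 -0.61  0.24] open 0.0123 j [-0.26  0.05  1.56 -0.    1.52 -1.3 ]
106 72 [481.684  364.1179] [479.75   239.1667] tri [ 0.4339 -0.0996  0.1313] [np.float64(0.00014190001569266947), np.float64(0.00014190001569266872)]
red in drive frame -0.06654070080598307 -0.001114332323577604
```

View pics/turn.png

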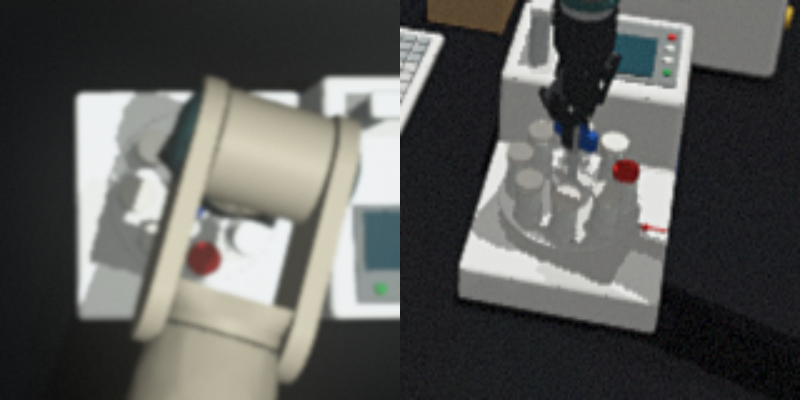

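The left half shows the red pot at (203,258). The right half shows the carousel seated, with the red pot at (625,172) in line with the home arrow. In the drive frame it is at x = -66.5 mm, y = -1.1 mm, and its height of 0.131 is right for seated. Releasing.

>>> {"fn": "move_arm", "kwargs": {
  "steps": [
    [0.9,0,0,0,0],
    [0.75,0,0,0,0],
    [0.5,0,0,0,0],
    [0.3,0,0,0,0],
    [0,0,0,0,0],
    [0,0,0,0,0],
    [0,0,0,0,0],
    [0,0,0,0,0]
  ],
  "squeeze": 20
}}

```text
time: 15.75
tcp_pos: [0.5012, -0.0963, 0.1496]
ee_rot: [-0.0, 0.263, 0.965, -0.0]
wrist_force: [0.2, 0.4, -0.1]
opening: 0.0857
```

```bash
python3 go.py .5015 -.0968 .23 149.2
```

```text
t 15.75 pos [ 0.5012 -0.0963  0.1496] a 149.5 tilt [-0. -0. -1.] shift mm [ -0.6  -0.3 -80.4] turn 0.3 F [ 0.2  0.4 -0.1] M [-0.02  0.04  0.05] open 0.0857 j [-0.26  0.05  1.57 -0.    1.52 -1.3 ]
```

>>> {"fn": "move_arm", "kwargs": {
  "steps": [
    [0,0,0,-5,0],
    [0,0,0,-15,0],
    [0,0,0,-35,0],
    [0,0,0,-65,0],
    [0,0,0,-105,0],
    [0,0,0,-145,0],
    [0,0,0,-150,0],
    [0,0,0,-150,0]
  ]
}}

```text
time: 16.55
tcp_pos: [0.5016, -0.0964, 0.3017]
ee_rot: [0.002, 0.263, 0.965, -0.0]
wrist_force: [-0.6, -0.6, -0.7]
opening: 0.0853
```

```bash
python3 go.py .42 .22 .30 149.5
```

```text
t 16.55 pos [ 0.5016 -0.0964  0.3017] a 149.49 tilt [ 0.004 -0.001 -1.   ] shift mm [230.9 231.2   1. ] turn -0.0 F [-0.6 -0.6 -0.7] M [-0.04 -0.03 -0.04] open 0.0853 j [-0.26  0.    1.31 -0.    1.82 -1.3 ]
```

>>> {"fn": "move_arm", "kwargs": {
  "steps": [
    [0,231,231,0,0],
    [0,231,231,0,0],
    [0,231,231,0,0],
    [0,231,231,0,0],
    [0,231,231,0,0],
    [0,231,231,0,0],
    [0,231,231,0,0],
    [0,231,231,0,0]
  ]
}}

```text
time: 17.35
tcp_pos: [0.4178, 0.2225, 0.2977]
ee_rot: [-0.002, 0.261, 0.965, -0.001]
wrist_force: [0.1, -0.6, 0.3]
opening: 0.0857
```

```bash
python3 - <<'E'
from m import *
np.set_printoptions(precision=4,suppress=True)
I={n:capture(n)[0] for n in("top","side")}
c=np.array([.5004,-.096]); th=np.radians(2.15); ex=np.array([np.cos(th),np.sin(th)]); ey=np.array([-ex[1],ex[0]])
for nm,k,bt,bs in(("red","red",(420,260,530,378),(440,200,500,262)),("handle","blue",(440,270,520,360),(400,190,480,250))):
    mt,p,na=blobs(I["top"],k,bt); ms,q,nb=blobs(I["side"],k,bs)
    X,r=tri(p,q); v=X[:2]-c; print(nm,na,nb,p*1.5,q*1.5,"tri",X,r,"drive frame",v@ex,v@ey,X[2]-.062)
a=I["top"][100:292,0:384]; b=I["side"]
cv2.imwrite("pics/end.png",np.hstack([cv2.resize(I["top"],(400,300)),cv2.resize(I["side"],(400,300))])[...,::-1])
print(readout.state()['time'],readout.state()['tcp_pos'])
E
```

```text
red 124 59 [481.5363 364.3306] [481.0424 239.2627] tri [ 0.4324 -0.0993  0.1318] [np.float64(0.0013090759962614492), np.float64(0.0013090759962614597)] drive frame -0.06808049811954575 -0.000775395370106461 0.06978462963205748
handle 104 74 [484.2837 322.5433] [445.4189 215.5338] tri [ 0.5052 -0.0955  0.1787] [np.float64(0.0048558438930733135), np.float64(0.004855843893073286)] drive frame 0.004836366391324952 0.0003511650969245129 0.11674871379977306
17.45 [0.419  0.22   0.2982]
```

View pics/end.png

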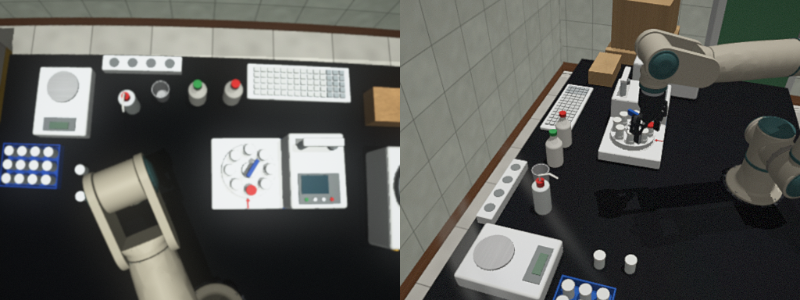

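```bash
python3 - <<'E'
from h import *
print(onz("top",[[484.28/1.5,322.54/1.5]],.062+.117)); s=readout.state(); print(s['wrist_force'],s['qvel'].round(3)); print(finish_job())
E
```

```text
[[ 0.50033159 -0.09569332  0.179     ]]
[ 0.47659474 -0.32445673 -0.10112605] [-0.035 -0.007 -0.003 -0.004  0.003 -0.003]
the job is handed in; nothing more can be done
None
```

The carousel is seated on the analyser with the red-capped pot at the home mark. The gripper is open and clear, and I handed the job in at about 17.5 s of the 72 s.

**What I did:** I gripped the T-handle and carried the carousel to the spindle, already turned to the dog's measured direction (about 28° past home). I lowered it in small steps. The notch went straight over the dog, so no searching by feel was needed. It first touched the platter at exactly the expected seated height. I then turned it 28° clockwise with the drive, let go and backed away.

**Last checks:**
- **Red pot:** triangulated at x = -68.1 mm, y = -0.8 mm in the drive frame, against ±8 mm allowed. It stood 69.8 mm above the platter; 70 mm means seated, about 78 mm would mean resting on the dog.
- **Handle centre:** the top camera puts it within about 0.5 mm of the drive axis.
- **Forces:** wrist readings, sampled only at the end of each move, were never more than about 6 N and were near zero at hand-in. The carousel–analyser contact force was not read directly.
- **Other objects:** judged by eye only, nothing on the bench appears to have moved.

**One check disagreed:** the two-camera fix on the handle was off by about 5 mm, because the gripper partly hid the handle in the side view. I used the top view for that check instead.

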